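# Change over the vacuum on a crowded filtration manifold

### The job

The filtration in the lidded funnel on the vacuum manifold is finished: first shut that station's valve fully, then lower its hinged lid gently until it lies flat on the rim, and last open the valve of the lidless funnel fully, so that the next sample is drawn. Do not touch the three plugged stations or their valve handles, which stand close by, and leave everything that stands around the manifold where it is.

Things in the scene. Friction and masses are not known exactly. Their poses are not given: they have to be found in the camera images.
- manifold: Five-place vacuum filtration manifold, steel, fixed. Five stations stand side by side 92 mm apart, in changing order. Origin: middle of the row of valve stems, at bench height; x from the header pipe (towards the robot, 60 mm before the stems, top 100 mm high) through the valves to the funnels (axes 115 mm behind the stems); y along the row, z up.
- station_lidded: The station whose steel funnel (72 mm wide, rim 185 mm above the bench) has a hinged lid. Origin on the vertical stem axis of its valve, at bench height; axes as the manifold's. Around the stems, from the header to 75 mm behind them, only the handles and stems are higher than 105 mm.
- station_open: The station with an equal steel funnel (72 mm wide, rim 185 mm high) without lid or hinge. Origin and axes as for station_lidded.
- station_plug1: One of three unused stations, closed with a black rubber plug (46 mm wide, top 146 mm high) in place of a funnel. Origin and axes as for station_lidded.
- station_plug2: One of three unused stations, closed with a black rubber plug (46 mm wide, top 146 mm high) in place of a funnel. Origin and axes as for station_lidded.
- station_plug3: One of three unused stations, closed with a black rubber plug (46 mm wide, top 146 mm high) in place of a funnel. Origin and axes as for station_lidded.
- valve_lidded (a joint): Valve of station_lidded; black bar handle 13 mm wide, 13 mm high, level, from the stem axis out to 67 mm, mid-height 148 mm. 0 rad open: it points along -x (to the robot); 1.57 rad shut: a quarter turn clockwise from above, it points along +y. Starts open (0 to 0.35). A fingertip can push it sideways, about 3 N at 45 mm from the stem; stops at both ends; stays where left.
- valve_open (a joint): Valve of station_open, with the same handle, stops and angles as valve_lidded. Starts shut (1.45 to 1.57).
- valve_plug1 (a joint): Valve of station_plug1, same handle and angles as valve_lidded. Stands at its own setting, which stays.
- tip_plug1 (a point): End of the handle of valve_plug1, at mid-height, 67 mm from the stem axis.
- valve_plug2 (a joint): Valve of station_plug2, same handle and angles as valve_lidded. Stands at its own setting, which stays.
- tip_plug2 (a point): End of the handle of valve_plug2, at mid-height, 67 mm from the stem axis.
- valve_plug3 (a joint): Valve of station_plug3, same handle and angles as valve_lidded. Stands at its own setting, which stays.
- tip_plug3 (a point): End of the handle of valve_plug3, at mid-height, 67 mm from the stem axis.
- lid (a joint): Lid of the lidded funnel: 0 rad shut (level on the rim), grows as it opens; starts upright or leaning back a little (1.5 to 1.95 rad). The hinge is stiff: the lid stays at any angle and moves with about 1 N at its edge.
- lid_hinge (a point): Hinge axis of the lid, level along y of the station, at the back of the rim (41 mm behind the funnel's axis, away from the robot), 185 mm above the bench.
- lid_edge (a point): Free edge of the lid, 79 mm from the hinge axis. The lid is a steel disc 76 mm across, its outer face 6 mm off the plane through hinge and rim (8 mm on a raised disc 56 mm across in its middle), with a tab 24 mm wide that ends 92 mm from the hinge axis.
- dish_stack: Loose bystander: four stacked culture dishes, 92 mm wide, 62 mm high; origin at the centre of its underside.
- jar: Loose bystander: jar, 68 mm wide, 85 mm high; origin at the centre of its underside.
- beaker: Loose bystander: white beaker, 72 mm wide, 85 mm high; origin at the centre of its underside.
- media_bottle: Loose bystander: amber bottle, 72 mm wide, 170 mm high; origin at the centre of its underside.
- rinse_bottle: Loose bystander: white bottle, 66 mm wide, 180 mm high; origin at the centre of its underside.
- culture_flask: Loose bystander: flat culture flask lying down, 145 x 86 mm, 36 mm high; origin at the centre of its underside.
- tip_box: Loose bystander: closed box of pipette tips, 124 x 89 mm, 72 mm high; origin at the centre of its underside.

How it is judged (in metres and radians):
On the way, in this order (a step that is already met when the one before it is completed fails the run):
1. the lidded station's valve is shut, while the lid is still up and the lidless station's valve still shut (value of joint valve_lidded above 1.45 rad and value of joint valve_open above 1.35 rad and value of joint lid above 1.3 rad), for 0.2 s.
2. the lid lies shut, with both valves still shut (value of joint valve_lidded above 1.45 rad and value of joint valve_open above 1.35 rad and value of joint lid below 0.06 rad), for 0.2 s.
3. the lidless station's valve is open, with the other valve and the lid shut (value of joint valve_lidded above 1.45 rad and value of joint valve_open below 0.12 rad and value of joint lid below 0.06 rad), for 0.2 s.
At the end, for the whole second after the job is handed in: The lidded station's valve is within 0.12 rad of its shut stop, its lid within 0.06 rad of shut, and the lidless station's valve within 0.12 rad of its open stop, all three at rest; the handles of the plugged stations are within 5 mm of where they stood and every loose bystander within 20 mm (all of step 3 and velocity of joint valve_lidded between -0.05 and 0.05 rad/s and velocity of joint valve_open between -0.05 and 0.05 rad/s and velocity of joint lid between -0.05 and 0.05 rad/s and distance of each of tip_plug1, tip_plug2, tip_plug3 from where it was at the start of the episode below 0.005 m and distance of each of dish_stack, jar, beaker, media_bottle, rinse_bottle, culture_flask, tip_box from where it was at the start of the episode below 0.02 m); the robot touches nothing.
It fails at once if station_plug1 or its handle is touched (more than 0.5 N) (contact force between station_plug1 and anything else above 0.5 N).
It fails at once if station_plug2 or its handle is touched (more than 0.5 N) (contact force between station_plug2 and anything else above 0.5 N).
It fails at once if station_plug3 or its handle is touched (more than 0.5 N) (contact force between station_plug3 and anything else above 0.5 N).
It fails at once if the lid is slammed (falls faster than 4 rad/s) (velocity of joint lid below -4 rad/s).
It fails at once if a loose bystander is knocked over (angle between any of dish_stack, jar, beaker, media_bottle, rinse_bottle, culture_flask, tip_box's own z axis and vertical above 0.4 rad).
It also fails if it takes over 64 s, if anything falls off the work surface, if the arm or the gripper's body presses on something with over 40 N, if the wrist force passes 120 N, or if a joint passes its speed limit or range.

### The arm

A 6-joint arm with a two-finger parallel gripper is mounted at the origin on the work surface. World frame = base frame: x ahead of the robot, y to its left, z up, the work surface at z = 0. Lengths are in mm, angles in rad, forces in N, time in s.
With the tool pointing down it reaches from about 350 to 775 mm from the base axis. Payload 7.3 kg.
Tool frame: the origin (TCP) lies at the very end of the fingers, on their centre line; the grasp point (between the pads) lies 19 mm behind it; z points along the fingers, y is the direction in which the jaws open and shut (so a half turn about z gives the same grasp; the last joint's range is limited). The gripper opens to 92 mm and grips with 3 to 60 N. Pads are 19 mm wide; open, the fingers measure 130 mm over their backs; the gripper's body (75 mm by 190 mm) begins 47 mm behind the grasp point.
Start: joints at [-1.26, 0.342, 1.524, -0, 1.275, -0.146], TCP at [231.59, -471.18, 226.741] pointing down, gripper open.
Joint ranges: [-2.53, 2.53], [-0.77, 2.02], [0.04, 2.7], [-1, 4.14], [0.28, 2.66], [-3.11, 3.11]. Speed limits (rad/s): [2.57, 2.57, 3.14, 3.14, 3.14, 3.14].

### API

Orientations are given as [roll, pitch, yaw] about the fixed x, y, z axes, in that order (R = Rz(yaw) Ry(pitch) Rx(roll)).
In Python, from plant import bot gives the robot as it stands.
- The arm moves only by the tool arm_command, never from a script. Its argument "targets" is a list of rows, each an object of numbers: "x", "y", "z": the shift along the world's x, y, z in cm; "roll": the turn about the world's z in rad. In form: [{"x": .., "y": .., "z": .., "roll": ..}, ...]. A call has 1 to 8 rows; each row is the pose to reach, as a shift and turn from the pose commanded when the call began; what a row does not reach only later rows make up. A row lasts 1/12 s, in which the tool goes at most 41.7 mm and 7.16 degrees, less where a joint would pass 70% of its speed; a pose out of reach is approached as far as the arm can. A call with a gripper value outside its range is refused whole. "fingers" is the opening, from 0 (shut) to 1 (fully open), set as the call begins (left out, the last holds). The fingers move at their own pace and stop on an object; the grip force is fixed at half the most. Time passes only in rows, so rows that repeat a pose let the fingers close. It gives the time, the measured TCP pose, the force and the opening at its end, in the units of the state.
- bot.get_obs(): the state, without advancing time (a new reading comes with each control period).
- bot.capture(name): name is "side" or "top" or "wrist"; returns a dict with "img" (480x640x3 uint8, blue, green, red), "fx", "fy", "cx", "cy" (pixels), "position" and "rotation" of the camera in the world; the wrist camera has in their place "hand_eye" (4x4, takes a point from camera to tool coordinates, whose origin is the TCP and whose axes are the flange's). Camera axes: x right, y down, z forward; pixel columns grow to the right and rows downward; lengths in mm; the calibration is good to about 2 mm. The wrist camera is an equidistant fisheye: a pixel r from the principal point sees the ray r / f radians off the axis. A picture is of the moment at which its call begins: read the wrist's pose just before it. There is no depth.
- bot.close_job(): hands the job in, once; it reports no verdict.
The state is a dict: "time": time; "joint_positions": joint angles; "dq": joint speeds; "tau": joint torques, N m; "tool_pos": TCP position; "tcp_rot": TCP orientation; "contact_force": force on the tool from outside, world axes, zero at the start; "moment": the same for the moment, N m; "grip_width": finger opening in mm.
Only numpy, scipy, OpenCV 4.12 (cv2) and the standard library are available. Lean on these libraries where they do the work, as an engineer would, in place of code of your own. Each camera call takes 0.05 s, during which the arm holds its last target.

## Working session

There is one attempt and no reset: what is moved stays moved. The work goes in short steps, Python scripts to look and compute and a tool call to move; the robot and the scene stay as the last step left them, time stands still between calls to the robot, and variables do not carry over. Pictures are saved under pics/ and viewed, and the job is handed in when it is done.

Besides the shell and the picture viewer there is one more tool, called after "Call:" by a JSON object that holds its "op" and its "data", one argument or row to a line. arm_command: Moves the arm, as the interface text tells. Its arguments: {"type":"object","properties":{"targets":{"type":"array","items":{"type":"object","properties":{"x":{"type":"number"},"y":{"type":"number"},"z":{"type":"number"},"roll":{"type":"number"}}}},"fingers":{"type":"number"}},"required":["targets"]}

```bash
ls; mkdir -p pics; python3 - <<'E'
from plant import bot
import cv2
print(bot.get_obs())
for n in("side","top","wrist"):
    c=bot.capture(n); cv2.imwrite(f"pics/{n}0.png",c["img"]); print(n,{k:v for k,v in c.items() if k!="img"})
E
```

```text
pics
{'time': 0.0, 'joint_positions': array([-1.25997062e+00,  3.42694002e-01,  1.52503106e+00, -4.80288350e-06,
        1.27536892e+00, -1.45986508e-01]), 'dq': array([-0.00083606,  0.00026748, -0.00058052,  0.00117481,  0.00096587,
       -0.00038363]), 'tau': array([ 1.88195205e-03, -4.31233013e+01, -2.44226950e+01,  7.18786893e-02,
        5.58695721e-02, -1.16204092e-04]), 'tool_pos': array([ 231.47172996, -470.76603723,  226.05495826]), 'tcp_rot': array([-3.14010663e+00, -2.13851671e-04,  4.56813453e-01]), 'contact_force': array([0.06475547, 0.59671474, 0.52441686]), 'moment': array([-0.01341155, -0.01378987, -0.02734512]), 'grip_width': 91.66217035859657}
side {'fx': 551.4377095282048, 'fy': 551.4377095282048, 'cx': 317.08790775875264, 'cy': 243.72756484149272, 'position': array([-142.77398693,  998.97478606,  847.42453998]), 'rotation': array([-2.12063839, -0.00477987, -2.52713537])}
top {'fx': 554.6041408458559, 'fy': 554.6041408458559, 'cx': 325.2614761766277, 'cy': 235.27326251100322, 'position': array([ 425.26514808,   20.80487998, 1494.82300144]), 'rotation': array([-3.05844154,  0.00518222, -1.59686756])}
wrist {'fx': 371.64829954431775, 'fy': 371.64829954431775, 'cx': 327.0138021851121, 'cy': 232.75283629194652, 'hand_eye': array([[-1.50012994e-04, -9.55310512e-01, -2.95604133e-01,
         8.02165905e+01],
       [ 9.99999979e-01, -1.01514987e-04, -1.79411080e-04,
        -1.31675452e+00],
       [ 1.41385040e-04, -2.95604154e-01,  9.55310507e-01,
        -1.58237469e+02],
       [ 0.00000000e+00,  0.00000000e+00,  0.00000000e+00,
         1.00000000e+00]])}
```

View pics/top0.png

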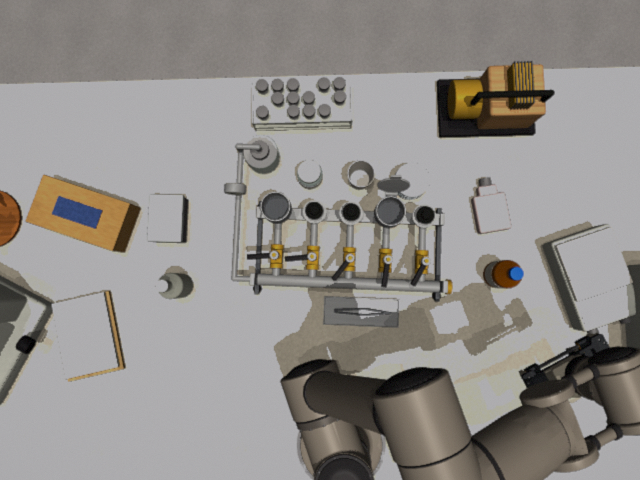

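View pics/side0.png

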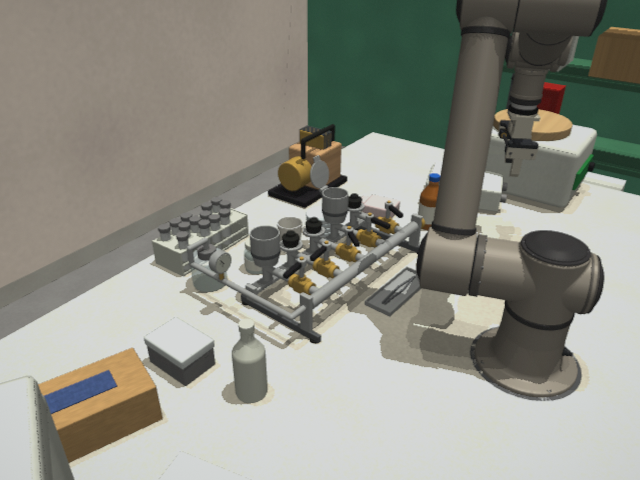

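View pics/wrist0.png

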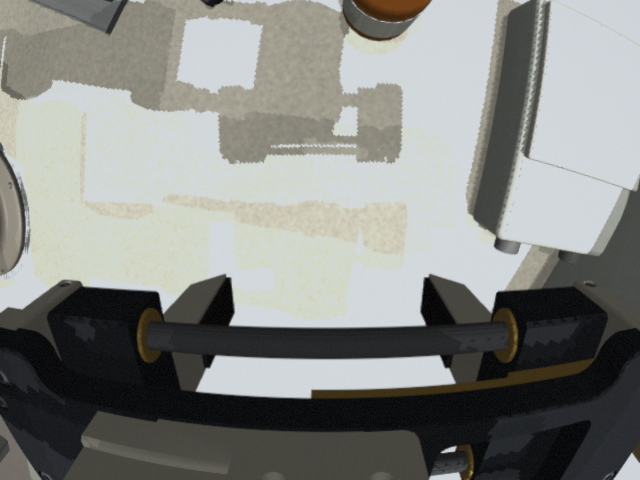

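The top view has +x up and +y to the left. From left to right the stations are: lidless funnel (275,207) with its handle shut to the left, a plug, a plug, the lidded funnel (390,210) with its lid edge-on at (393,185), and a plug. I'll enlarge this area.

```bash
python3 - <<'E'
import cv2
i=cv2.imread("pics/top0.png")
cv2.imwrite("pics/top0a.png",cv2.resize(i[160:300,235:455],None,fx=3.6,fy=3.6,interpolation=cv2.INTER_CUBIC))
i=cv2.imread("pics/side0.png")
cv2.imwrite("pics/side0a.png",cv2.resize(i[170:330,230:440],None,fx=3.6,fy=3.6,interpolation=cv2.INTER_CUBIC))
E
```

```text
(no output)
```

View pics/top0a.png

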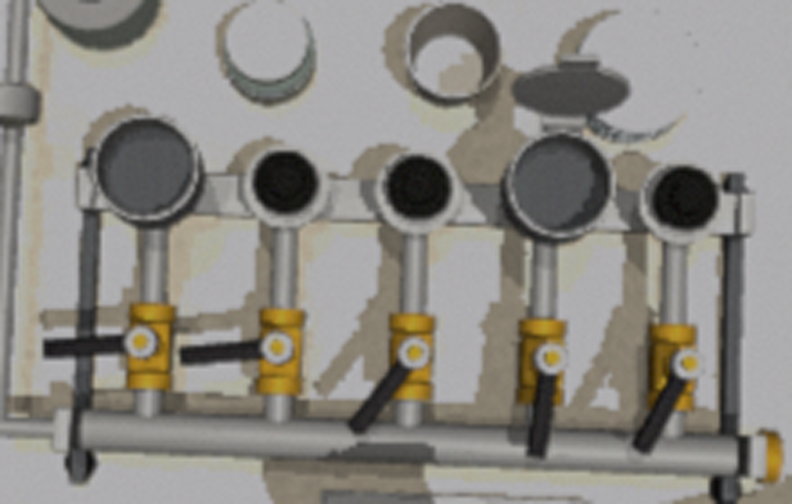

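View pics/side0a.png

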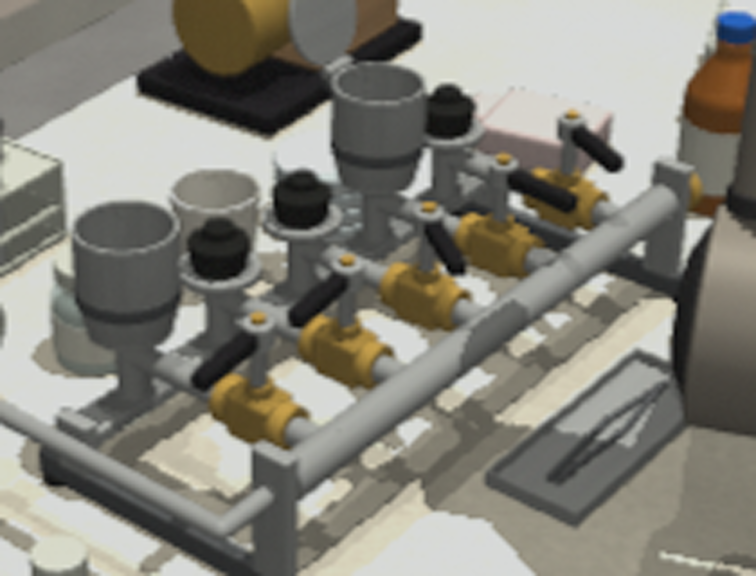

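```bash
cat > h.py <<'E'
import numpy as np
from scipy.spatial.transform import Rotation as R
CAM={'side':(551.4377,317.0879,243.7276,[-142.774,998.975,847.4245],[-2.12063839,-0.00477987,-2.52713537]),
'top':(554.604,325.2615,235.2733,[425.265,20.805,1494.823],[-3.05844154,0.00518222,-1.59686756])}
def ray(n,u,v):
    f,cx,cy,p,r=CAM[n]; d=R.from_euler('xyz',r).as_matrix()@[(u-cx)/f,(v-cy)/f,1]; return np.array(p),d
def atz(n,u,v,z):
    p,d=ray(n,u,v); return p+d*(z-p[2])/d[2]
def proj(n,P):
    f,cx,cy,p,r=CAM[n]; q=R.from_euler('xyz',r).as_matrix().T@(np.array(P)-p); return f*q[0]/q[2]+cx,f*q[1]/q[2]+cy
E
python3 - <<'E'
from h import *
np.set_printoptions(precision=1,suppress=True)
T=lambda x,y,z:atz('top',235+x/3.6,160+y/3.6,z)
S=[(140,342),(277,347),(414,353),(551,357),(688,362)]
E_=[(44,348),(181,356),(355,430),(537,455),(639,449)]
st=np.array([T(*s,160) for s in S]); 
d=st[0]-st[4]; print(np.linalg.norm(d)/4); yaw=np.arctan2(-d[0],d[1]); print('yaw',yaw)
for s,e in zip(st,E_):
    t=T(*e,150); v=t-s; print(s,t,np.linalg.norm(v[:2]), 'ang',(-(np.arctan2(v[1],v[0])-yaw)+np.pi)%(2*np.pi))
for z in(157,160): print(z,[T(*s,z) for s in S])
SS=[(258,319),(347,261),(428,207),(503,159),(571,115)]
for s in SS: print('side',atz('side',230+s[0]/3.6,170+s[1]/3.6,160))
print('funnels',T(147,168,185),T(558,187,185),'plugs',T(286,182,146),T(417,187,146),T(684,197,146))
f,b=T(558,187,185),0
h=T(563,123,185);print('hinge',h)
print('side funnels',atz('side',230+127/3.6,170+232/3.6,185),atz('side',230+378/3.6,170+88/3.6,185))
E
```

```text
91.60963007122047
yaw -0.06278793160077502
[492.3 149.8 160. ] [490.4 215.6 150. ] 65.80255097871706 ang 1.4800296462668936
[486.5  58.2 160. ] [482.6 123.3 150. ] 65.21171764027761 ang 1.4481109869377622
[480.1 -33.3 160. ] [429.9   7.5 150. ] 64.6614593510192 ang 0.6185212668275564
[ 475.  -124.7  160. ] [ 410. -114.  150.] 65.89332920405302 ang 0.09903717565920989
[ 469.3 -215.9  160. ] [ 412.2 -182.5  150. ] 66.14102284771529 ang 0.4671438385106019
157 [array([492.4, 150.1, 157. ]), array([486.6,  58.3, 157. ]), array([480.2, -33.4, 157. ]), array([ 475.1, -125. ,  157. ]), array([ 469.4, -216.5,  157. ])]
160 [array([492.3, 149.8, 160. ]), array([486.5,  58.2, 160. ]), array([480.1, -33.3, 160. ]), array([ 475. , -124.7,  160. ]), array([ 469.3, -215.9,  160. ])]
side [492.3 154.3 160. ]
side [486.3  63.  160. ]
side [481.3 -29.5 160. ]
side [ 474.6 -120.6  160. ]
side [ 468.4 -211.1  160. ]
funnels [606.  140.6 185. ] [ 586.1 -130.5  185. ] plugs [599.3  49.8 146. ] [593.5 -39.2 146. ] [ 581.8 -220.3  146. ]
hinge [ 628.7 -135.4  185. ]
side funnels [601.4 151.1 185. ] [ 585.  -121.6  185. ]
```

```bash
python3 - <<'E'
from h import *
np.set_printoptions(precision=1,suppress=True)
T=lambda x,y,z:atz('top',235+x/3.6,160+y/3.6,z)
ex=np.array([np.cos(.063),-np.sin(.063),0])
L=np.array([474,-124.5,0]);h=L+156*ex+[0,0,185];print(h)
for ph in (1.5,1.6,1.7,1.8,1.9):
    for r in(3,79,92):
        P=h+r*(-np.cos(ph)*ex+np.array([0,0,np.sin(ph)])); q=np.array(proj('top',P)); print(ph,r,P,(q-[235,160])*3.6, proj('side',P))
E
python3 - <<'E'
import cv2
i=cv2.imread("pics/side0.png")
cv2.imwrite("pics/side0b.png",cv2.resize(i[130:260,290:400],None,fx=5,fy=5,interpolation=cv2.INTER_CUBIC))
i=cv2.imread("pics/top0.png")
cv2.imwrite("pics/top0b.png",cv2.resize(i[160:230,365:430],None,fx=8,fy=8,interpolation=cv2.INTER_CUBIC))
E
```

```text
[ 629.7 -134.3  185. ]
1.5 3 [ 629.5 -134.3  188. ] [561.9 121.1] (np.float64(324.08421363689155), np.float64(187.5521498742266))
1.5 79 [ 624.1 -134.   263.8] [575.4 110.4] (np.float64(325.9919986672736), np.float64(162.3711038913185))
1.5 92 [ 623.2 -133.9  276.8] [577.9 108.5] (np.float64(326.32941813365744), np.float64(157.91747050850643))
1.6 3 [ 629.8 -134.3  188. ] [561.9 120.7] (np.float64(323.9984127551394), np.float64(187.51989967836286))
1.6 79 [ 632.  -134.5  264. ] [575.8  97.9] (np.float64(323.6682679475523), np.float64(161.56996482715437))
1.6 92 [ 632.4 -134.5  277. ] [578.3  93.7] (np.float64(323.61006168829726), np.float64(156.99485535734908))
1.7 3 [ 630.1 -134.3  188. ] [561.9 120.2] (np.float64(323.9127573432162), np.float64(187.49762981524574))
1.7 79 [ 639.8 -135.   263.3] [576.   85.5] (np.float64(321.3616055243121), np.float64(161.0492104824061))
1.7 92 [ 641.5 -135.1  276.2] [578.6  79.2] (np.float64(320.9133787924272), np.float64(156.40233354108256))
1.8 3 [ 630.4 -134.4  187.9] [561.9 119.8] (np.float64(323.82810547168805), np.float64(187.48556000936992))
1.8 79 [ 647.6 -135.5  261.9] [576.1  73.6] (np.float64(319.0965519473232), np.float64(160.81186512038508))
1.8 92 [ 650.6 -135.6  274.6] [578.6  65.2] (np.float64(318.26832468692027), np.float64(156.14281062719016))
1.9 3 [ 630.7 -134.4  187.8] [561.9 119.4] (np.float64(323.74530453070116), np.float64(187.48380740872565))
1.9 79 [ 655.2 -135.9  259.8] [576.   62.3] (np.float64(316.8967237458343), np.float64(160.85767457417097))
1.9 92 [ 659.4 -136.2  272.1] [578.5  51.9] (np.float64(315.70263628976244), np.float64(156.21526292419853))
```

View pics/side0b.png

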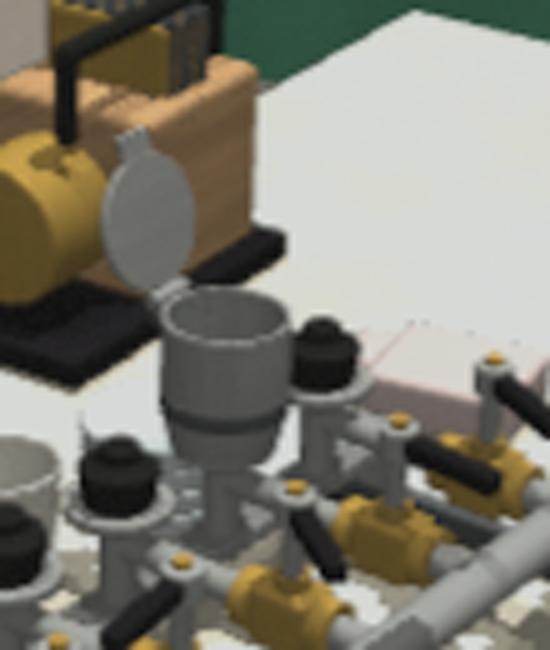

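View pics/top0b.png

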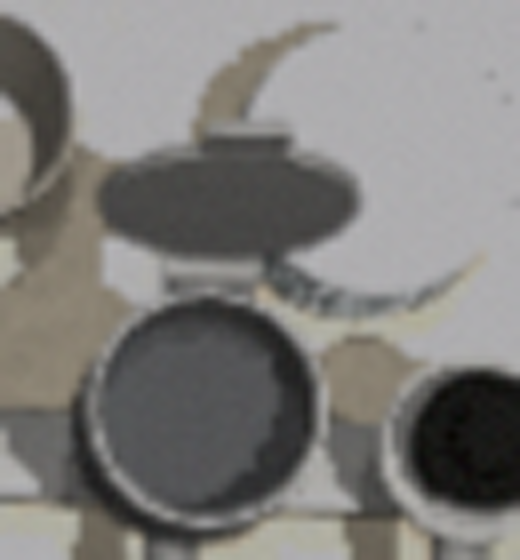

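Call:
{"op": "arm_command", "data": {
  "fingers": 0,
  "targets": [
    {"x": 0,"y": 0,"z": 4,"roll": 0.1},
    {"x": 0,"y": 1,"z": 8,"roll": 0.2},
    {"x": 2,"y": 4,"z": 9,"roll": 0.3},
    {"x": 4,"y": 7,"z": 9,"roll": 0.4},
    {"x": 6,"y": 10,"z": 9,"roll": 0.5},
    {"x": 8,"y": 13,"z": 9,"roll": 0.6},
    {"x": 10,"y": 16,"z": 9,"roll": 0.7},
    {"x": 12,"y": 19,"z": 9,"roll": 0.8}
  ]
}}

```text
time: 0.82
tool_pos: [352.1, -279.5, 316.6]
tcp_rot: [-3.142, -0.0, 1.261]
contact_force: [1.9, 0.2, 0.2]
grip_width: 43.2
```

Call:
{"op": "arm_command", "data": {
  "targets": [
    {"x": 2,"y": 3,"z": 0,"roll": 0.1},
    {"x": 4,"y": 6.5,"z": 0,"roll": 0.15},
    {"x": 6,"y": 10,"z": 0,"roll": 0.15},
    {"x": 7.9,"y": 12.9,"z": 0,"roll": 0.15},
    {"x": 7.9,"y": 12.9,"z": 0,"roll": 0.15},
    {"x": 7.9,"y": 12.9,"z": 0,"roll": 0.15}
  ]
}}

```text
time: 1.32
tool_pos: [431.1, -150.7, 316.5]
tcp_rot: [-3.141, 0.0, 1.411]
contact_force: [0.2, -0.7, 0.2]
grip_width: 3.4
```

```bash
python3 - <<'E'
from plant import bot
import cv2
print(bot.get_obs())
for n in("top","wrist"):
    c=bot.capture(n); cv2.imwrite(f"pics/{n}1.png",c["img"])
E
```

```text
{'time': 1.3167, 'joint_positions': array([-5.04244857e-01,  1.55250546e-01,  1.52698337e+00, -1.88856691e-04,
        1.45978710e+00, -3.44262146e-01]), 'dq': array([-0.0603627 , -0.0039207 ,  0.00326845, -0.01237941, -0.00118162,
       -0.01675155]), 'tau': array([  1.66533384, -34.76345301, -26.13239765,   0.32505956,
         0.07189899,   0.22686271]), 'tool_pos': array([ 431.06070648, -150.67867203,  316.50509511]), 'tcp_rot': array([-3.14112608e+00,  3.20998391e-05,  1.41083459e+00]), 'contact_force': array([ 0.1913354 , -0.66050352,  0.17671011]), 'moment': array([-0.01004579, -0.07987262, -0.03015967]), 'grip_width': 3.3510692174637047}
```

View pics/wrist1.png

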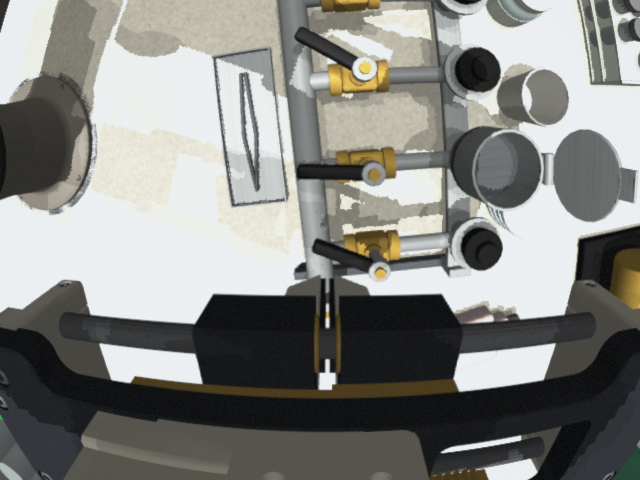

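```bash
cat >> h.py <<'E'
HE=np.array([[-1.50012994e-04,-9.55310512e-01,-2.95604133e-01,80.2165905],[9.99999979e-01,-1.01514987e-04,-1.7941108e-04,-1.31675452],[1.41385040e-04,-2.95604154e-01,9.55310507e-01,-158.237469],[0,0,0,1]])
def wz(u,v,z,pos,rot):
    f,cx,cy=371.648,327.0138,232.7528
    a=np.array([u-cx,v-cy]);r=np.hypot(*a);t=r/f
    d=np.r_[np.sin(t)*a/r,np.cos(t)]
    Rt=R.from_euler('xyz',rot).as_matrix()
    o=Rt@HE[:3,3]+pos; d=Rt@HE[:3,:3]@d
    return o+d*(z-o[2])/d[2]
E
python3 - <<'E'
from h import *
np.set_printoptions(precision=1,suppress=True)
p=np.array([431.06,-150.68,316.5]);r=[-3.14113,0,1.41083]
for n,u,v,z in [('Ls',374,174,160),('Lt',300,172,152),('Ps',380,271,160),('Pt',315,243,152),('P3s',365,68,160),('P3t',298,34,152),('funnel',497,167,185)]: print(n,wz(u,v,z,p,r))
E
```

```text
Ls [ 475.  -121.8  160. ]
Lt [ 412.  -111.2  152. ]
Ps [ 469.4 -211.8  160. ]
Pt [ 414.  -177.8  152. ]
P3s [480.9 -31.  160. ]
P3t [430.4   9.2 152. ]
funnel [ 578.  -125.5  185. ]
```

Call:
{"op": "arm_command", "data": {
  "targets": [
    {"x": 0,"y": 0.4,"z": -4},
    {"x": 0,"y": 0.4,"z": -8},
    {"x": 0,"y": 0.4,"z": -12},
    {"x": 0,"y": 0.4,"z": -15},
    {"x": 0,"y": 0.4,"z": -17},
    {"x": 0,"y": 0.4,"z": -18.5},
    {"x": 0,"y": 0.4,"z": -18.5}
  ]
}}

```text
$.targets[0]: bad value
```

```bash
python3 - <<'E'
from plant import bot
import cv2
c=bot.capture("wrist"); cv2.imwrite("pics/wrist2.png",c["img"])
c=bot.capture("side"); cv2.imwrite("pics/side2.png",c["img"])
E
```

```text
(no output)
```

View pics/wrist2.png

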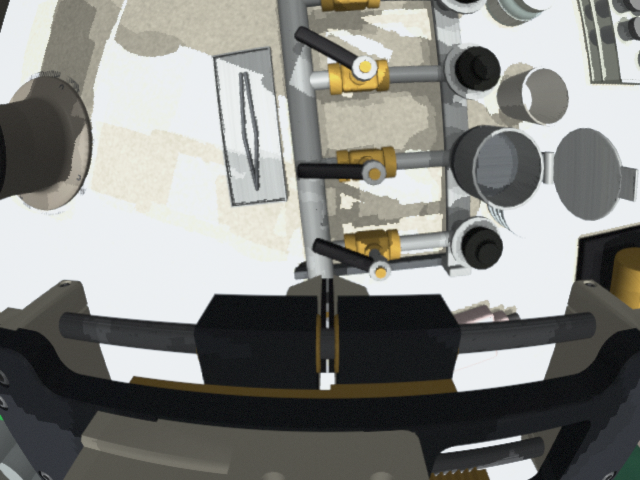

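View pics/side2.png

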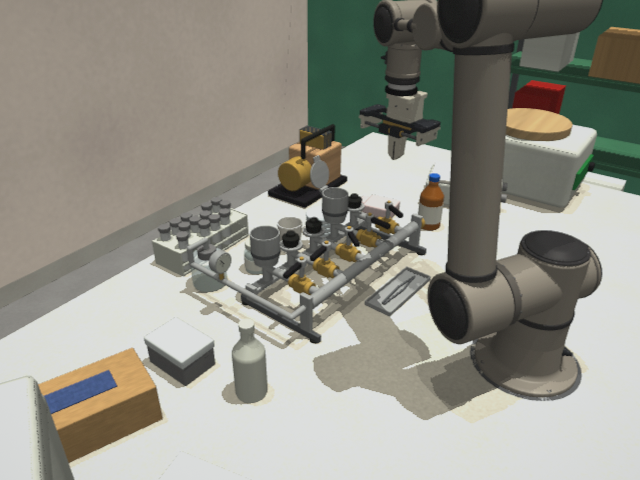

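Call:
{"op": "arm_command", "data": {
  "targets": [
    {"x": 0,"y": 0.4,"z": -4,"roll": 0},
    {"x": 0,"y": 0.4,"z": -8,"roll": 0},
    {"x": 0,"y": 0.4,"z": -11,"roll": 0},
    {"x": 0,"y": 0.4,"z": -13,"roll": 0},
    {"x": 0,"y": 0.4,"z": -13,"roll": 0}
  ]
}}

```text
time: 1.93
tool_pos: [427.8, -148.2, 183.0]
tcp_rot: [-3.134, -0.003, 1.404]
contact_force: [-0.8, 0.3, 0.0]
grip_width: 0.2
```

```bash
python3 - <<'E'
from plant import bot
import cv2
c=bot.capture("wrist"); cv2.imwrite("pics/wrist3.png",c["img"])
c=bot.capture("side"); cv2.imwrite("pics/side3.png",cv2.resize(c["img"][120:320,240:500],None,fx=3,fy=3,interpolation=cv2.INTER_CUBIC))
E
```

```text
(no output)
```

View pics/wrist3.png

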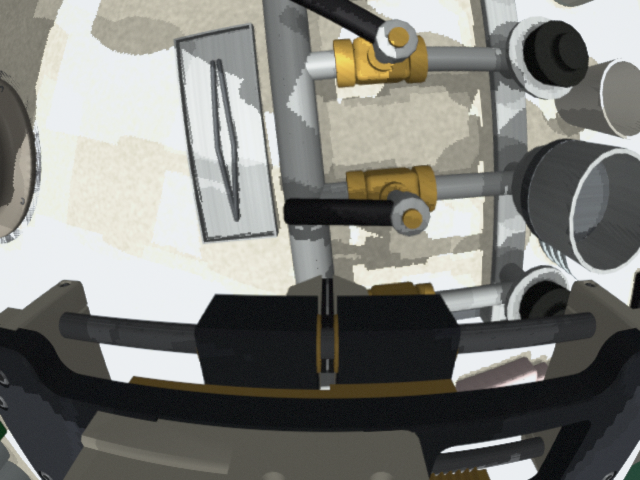

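View pics/side3.png

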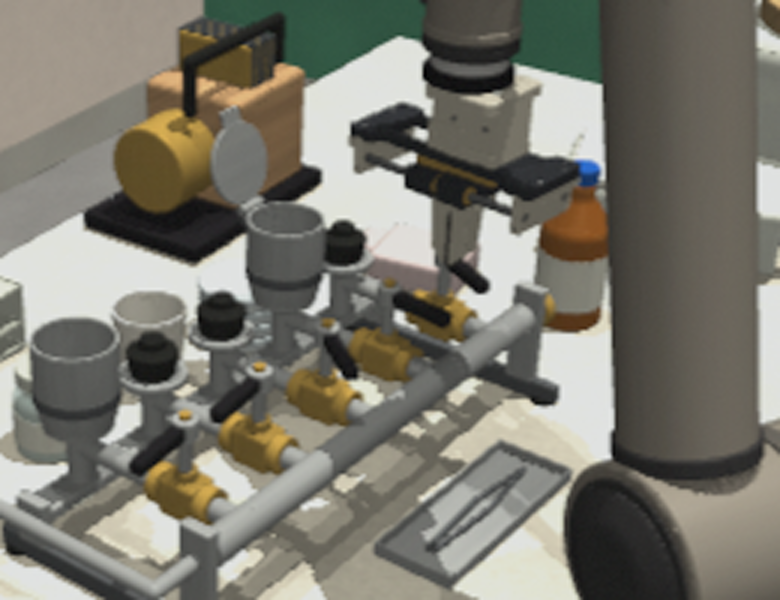

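```bash
python3 - <<'E'
from h import *
from plant import bot
np.set_printoptions(precision=1,suppress=True)
o=bot.get_obs();p=o['tool_pos'];r=o['tcp_rot'];print(p,r)
for n,u,v,z in [('Ls',410,217,158),('Lt',286,211,154)]: print(n,wz(u,v,z,p,r))
E
```

```text
[ 430.3 -149.1  187.1] [-3.1 -0.   1.4]
Ls [ 477.5 -125.6  158. ]
Lt [ 412.9 -112.6  154. ]
```

Call:
{"op": "arm_command", "data": {
  "targets": [
    {"x": 0,"y": 0.1,"z": -2,"roll": 0},
    {"x": 0,"y": 0.1,"z": -4,"roll": 0},
    {"x": 0,"y": 0.1,"z": -5.6,"roll": 0},
    {"x": 0,"y": 0.1,"z": -5.6,"roll": 0},
    {"x": 0,"y": 0.1,"z": -5.6,"roll": 0}
  ]
}}

```text
time: 2.45
tool_pos: [431.2, -147.9, 132.1]
tcp_rot: [3.14, 0.001, 1.406]
contact_force: [-0.9, -0.9, 0.3]
grip_width: 0.3
```

```bash
python3 - <<'E'
from h import *
from plant import bot
np.set_printoptions(precision=2,suppress=True)
o=bot.get_obs();p=o['tool_pos'];print(p,o['tcp_rot'],o['contact_force'])
S=np.array([476,-124.5]); m=-.063
for rr,d in((45,18),):
  for th in (0.1,.2,.3,.4,.6,.8,1.0,1.2,1.4,1.57,1.65):
    a=np.pi+m-th; u=np.array([np.cos(a),np.sin(a)]); n=np.array([-u[1],u[0]]) # ccw normal = behind side?
    c=S+rr*u+n*d
    print(th,c,'shift cm',(c-p[:2])/10,'roll',np.pi/2+m-th-o['tcp_rot'][2])
E
```

```text
[ 431.22 -147.95  132.06] [3.14 0.   1.41] [-0.9  -0.94  0.26]
0.1 [ 428.68 -134.96] shift cm [-0.25  1.3 ] roll 0.0016995980167242575
0.2 [ 427.87 -130.18] shift cm [-0.34  1.78] roll -0.09830040198327561
0.3 [ 427.54 -125.35] shift cm [-0.37  2.26] roll -0.1983004019832757
0.4 [ 427.7  -120.51] shift cm [-0.35  2.74] roll -0.2983004019832758
0.6 [ 429.45 -110.99] shift cm [-0.18  3.7 ] roll -0.49830040198327563
0.8 [ 433.07 -102.01] shift cm [0.18 4.59] roll -0.6983004019832757
1.0 [438.39 -93.93] shift cm [0.72 5.4 ] roll -0.8983004019832757
1.2 [445.21 -87.07] shift cm [1.4  6.09] roll -1.0983004019832756
1.4 [453.26 -81.7 ] shift cm [2.2  6.63] roll -1.2983004019832756
1.57 [460.83 -78.47] shift cm [2.96 6.95] roll -1.4683004019832757
1.65 [464.56 -77.4 ] shift cm [3.33 7.05] roll -1.5483004019832756
```

Call:
{"op": "arm_command", "data": {
  "targets": [
    {"x": -0.2,"y": 0.7,"z": 0,"roll": 0},
    {"x": -0.25,"y": 1.3,"z": 0,"roll": 0},
    {"x": -0.3,"y": 1.8,"z": 0,"roll": -0.1},
    {"x": -0.37,"y": 2.3,"z": 0,"roll": -0.2},
    {"x": -0.35,"y": 2.75,"z": 0,"roll": -0.3},
    {"x": -0.3,"y": 3.2,"z": 0,"roll": -0.4},
    {"x": -0.2,"y": 3.7,"z": 0,"roll": -0.5},
    {"x": -0.2,"y": 3.7,"z": 0,"roll": -0.5}
  ]
}}

```text
time: 3.12
tool_pos: [429.2, -109.5, 132.0]
tcp_rot: [3.139, -0.001, 0.904]
contact_force: [0.5, 0.2, 0.8]
grip_width: 0.8
```

```bash
python3 - <<'E'
from plant import bot
import cv2
print(bot.get_obs()['tool_pos'])
c=bot.capture("wrist"); cv2.imwrite("pics/wrist4.png",c["img"])
c=bot.capture("top"); cv2.imwrite("pics/top4.png",cv2.resize(c["img"][160:300,235:455],None,fx=3.6,fy=3.6,interpolation=cv2.INTER_CUBIC))
E
```

```text
[ 429.21423226 -109.53775393  132.00667575]
```

View pics/wrist4.png

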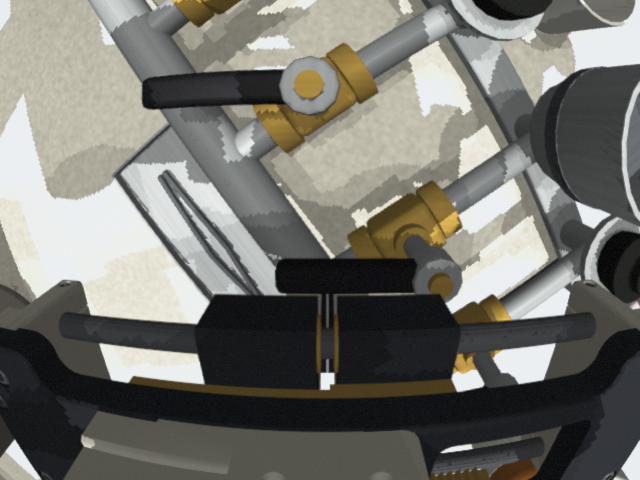

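View pics/top4.png

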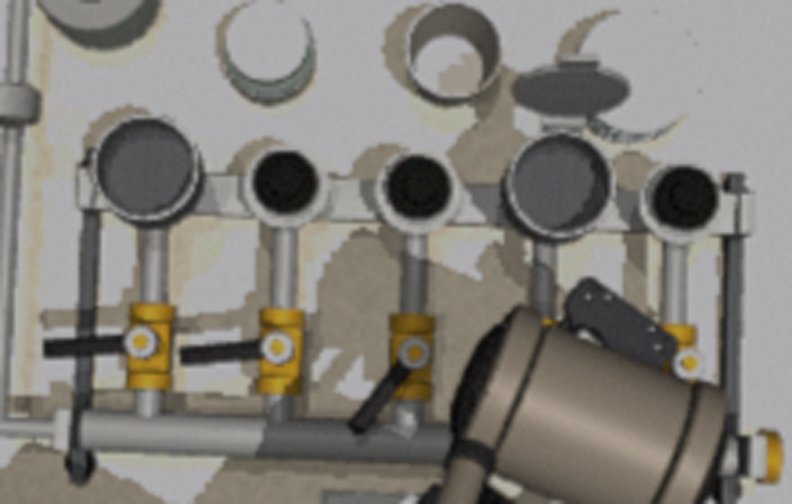

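Call:
{"op": "arm_command", "data": {
  "targets": [
    {"x": 0.18,"y": 0.45,"z": 0,"roll": -0.1},
    {"x": 0.38,"y": 0.9,"z": 0,"roll": -0.2},
    {"x": 0.63,"y": 1.3,"z": 0,"roll": -0.3},
    {"x": 0.92,"y": 1.7,"z": 0,"roll": -0.4},
    {"x": 1.25,"y": 2.05,"z": 0,"roll": -0.5},
    {"x": 1.6,"y": 2.4,"z": 0,"roll": -0.6},
    {"x": 2.0,"y": 2.67,"z": 0,"roll": -0.7},
    {"x": 2.4,"y": 2.93,"z": 0,"roll": -0.8}
  ]
}}

```text
time: 3.88
tool_pos: [452.1, -80.6, 131.0]
tcp_rot: [-3.141, 0.001, 0.105]
contact_force: [-1.8, -1.4, 0.9]
grip_width: 0.5
```

Call:
{"op": "arm_command", "data": {
  "targets": [
    {"x": 0.4,"y": 0.15,"z": 0,"roll": -0.08},
    {"x": 0.76,"y": 0.32,"z": 0,"roll": -0.17},
    {"x": 0.95,"y": 0.32,"z": 0,"roll": -0.17},
    {"x": 1.1,"y": 0.32,"z": 0,"roll": -0.17},
    {"x": 1.1,"y": 0.32,"z": 0,"roll": -0.17},
    {"x": 1.1,"y": 0.32,"z": 0,"roll": -0.17}
  ]
}}

```text
time: 4.38
tool_pos: [461.5, -77.3, 130.6]
tcp_rot: [-3.141, 0.005, -0.058]
contact_force: [-8.4, 1.2, 5.0]
grip_width: 0.7
```

```bash
python3 - <<'E'
from plant import bot
import cv2
print(bot.get_obs())
c=bot.capture("wrist"); cv2.imwrite("pics/wrist5.png",c["img"])
E
```

```text
{'time': 4.3833, 'joint_positions': array([-3.29547617e-01,  3.49803686e-01,  1.81060571e+00, -6.92441204e-04,
        9.85884226e-01,  1.29950732e+00]), 'dq': array([-0.00106307, -0.00274555,  0.00293629,  0.0014338 , -0.00208141,
       -0.00103992]), 'tau': array([  0.32741927, -37.53561616, -23.11673641,   0.44059231,
        -2.28652015,  -0.09843187]), 'tool_pos': array([461.46073656, -77.27766486, 130.64577174]), 'tcp_rot': array([-3.14088736,  0.00468337, -0.05787329]), 'contact_force': array([-8.42249169,  1.23525158,  5.01210127]), 'moment': array([ 0.11451912,  1.18006013, -0.1339427 ]), 'grip_width': 0.6806519004533487}
```

View pics/wrist5.png

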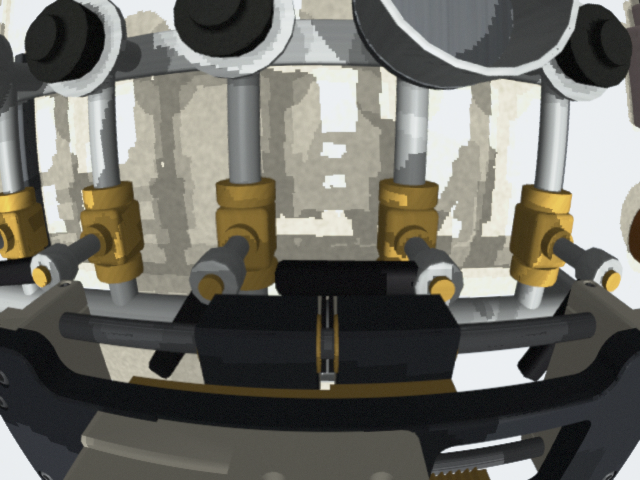

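Call:
{"op": "arm_command", "data": {
  "targets": [
    {"x": 0.2,"y": 0,"z": 0,"roll": 0},
    {"x": 0.2,"y": 0,"z": 0,"roll": 0},
    {"x": -1,"y": 0,"z": 0,"roll": 0},
    {"x": -2,"y": 0,"z": 0,"roll": 0},
    {"x": -2,"y": 0,"z": 4,"roll": 0},
    {"x": -2,"y": 0,"z": 8,"roll": 0},
    {"x": -2,"y": 0,"z": 12,"roll": 0},
    {"x": -2,"y": 0,"z": 16,"roll": 0}
  ]
}}

```text
time: 5.1
tool_pos: [443.2, -77.7, 293.0]
tcp_rot: [3.141, -0.001, -0.058]
contact_force: [1.2, -0.3, 0.4]
grip_width: 0.2
```

Call:
{"op": "arm_command", "data": {
  "targets": [
    {"x": 0,"y": 0,"z": 3,"roll": 0},
    {"x": 0,"y": 3,"z": 5,"roll": 0},
    {"x": 0,"y": 7,"z": 5,"roll": 0},
    {"x": 0,"y": 11,"z": 5,"roll": 0},
    {"x": 0,"y": 11,"z": 5,"roll": 0}
  ]
}}

```text
time: 5.52
tool_pos: [443.1, 37.8, 341.6]
tcp_rot: [-3.139, -0.002, -0.052]
contact_force: [-0.5, 0.8, -0.2]
grip_width: 0.1
```

```bash
python3 - <<'E'
from plant import bot
import cv2
o=bot.get_obs();print(o['time'],o['tool_pos'],o['tcp_rot'])
c=bot.capture("top"); cv2.imwrite("pics/top6.png",cv2.resize(c["img"][100:310,235:455],None,fx=2.8,fy=2.8,interpolation=cv2.INTER_CUBIC))
c=bot.capture("wrist"); cv2.imwrite("pics/wrist6.png",c["img"])
E
```

```text
5.5167 [443.07961995  37.79575098 341.6157759 ] [-3.13863355e+00 -1.67300385e-03 -5.24683656e-02]
```

View pics/top6.png

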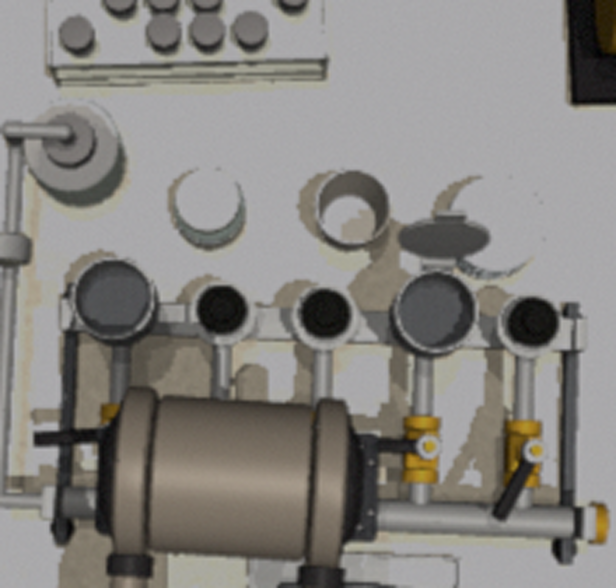

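View pics/wrist6.png

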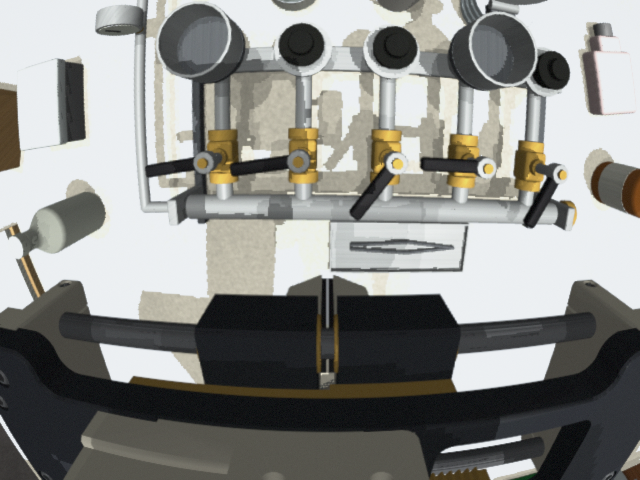

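```bash
python3 - <<'E'
from h import *
np.set_printoptions(precision=1,suppress=True)
p=np.array([443.08,37.8,341.6]);r=[-3.1386,-.0017,-.0525]
A={}
for n,u,v,z in [('Ls',487,169,158),('Lt',422,163,154.5),('Os',204,161,158),('Ot',148,170,154.5),('Rs',560,173,158),('funO',203,40,185),('P1t',233,168,154)]: A[n]=wz(u,v,z,p,r);print(n,A[n])
d=A['Os']-A['Rs'];m=np.arctan2(-d[0],d[1]);print(m)
for k in 'LO':
  v=A[k+'t']-A[k+'s'];print(k,np.hypot(*v[:2]),np.pi+m-np.arctan2(v[1],v[0]))
E
```

```text
Ls [ 475.2 -119.1  158. ]
Lt [481.4 -52.5 154.5]
Os [495.6 154.5 158. ]
Ot [492.5 218.4 154.5]
Rs [ 471.4 -209.2  158. ]
funO [605.4 138.2 185. ]
P1t [485.9 127.3 154. ]
-0.06633427238920923
L 66.83883021580628 1.5974418163207216
O 63.93177765534115 1.4568918354910898
```

Call:
{"op": "arm_command", "data": {
  "targets": [
    {"x": 3,"y": -2,"z": 0,"roll": 0},
    {"x": 6.3,"y": -4.2,"z": 0,"roll": 0},
    {"x": 9.6,"y": -6.4,"z": 0,"roll": 0},
    {"x": 12.9,"y": -8.6,"z": 0,"roll": 0},
    {"x": 16.2,"y": -10.8,"z": -1,"roll": 0},
    {"x": 19.5,"y": -13,"z": -2,"roll": 0},
    {"x": 22.8,"y": -15.2,"z": -2,"roll": 0},
    {"x": 26.2,"y": -17.6,"z": -2,"roll": 0}
  ]
}}

```text
time: 6.28
tool_pos: [705.8, -147.0, 319.5]
tcp_rot: [-3.142, 0.002, -0.062]
contact_force: [0.9, 0.0, 0.9]
grip_width: 0.5
```

Call:
{"op": "arm_command", "data": {
  "targets": [
    {"x": 0,"y": 0,"z": 0,"roll": 0},
    {"x": 0,"y": 0,"z": 0,"roll": 0}
  ]
}}

```text
time: 6.45
tool_pos: [706.3, -147.7, 314.9]
tcp_rot: [-3.141, 0.007, -0.065]
contact_force: [-0.8, 0.3, 0.4]
grip_width: 0.4
```

```bash
python3 - <<'E'
from plant import bot
import cv2
o=bot.get_obs();print(o['time'],o['tool_pos'],o['tcp_rot'])
c=bot.capture("side"); cv2.imwrite("pics/side7.png",cv2.resize(c["img"][60:300,200:520],None,fx=2.4,fy=2.4,interpolation=cv2.INTER_CUBIC))
c=bot.capture("wrist"); cv2.imwrite("pics/wrist7.png",c["img"])
E
```

```text
6.45 [ 706.33612155 -147.68870744  314.92161606] [-3.14050898  0.00656823 -0.06499728]
```

View pics/side7.png

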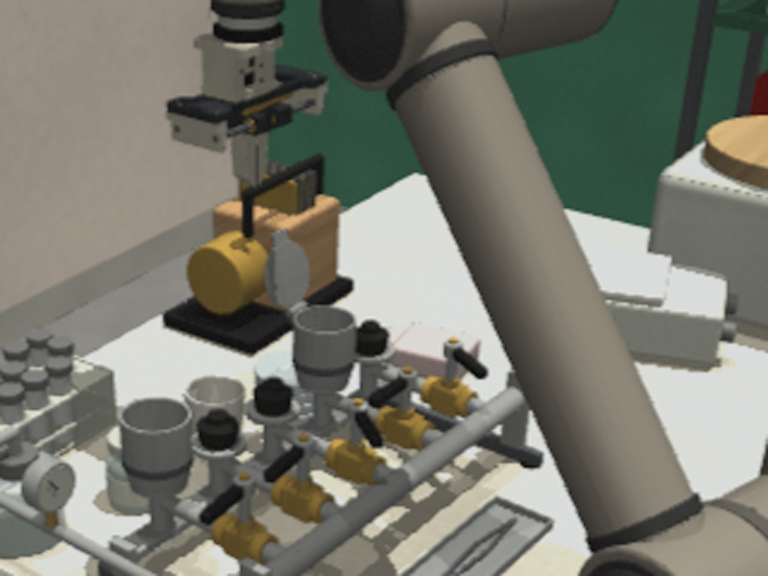

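View pics/wrist7.png

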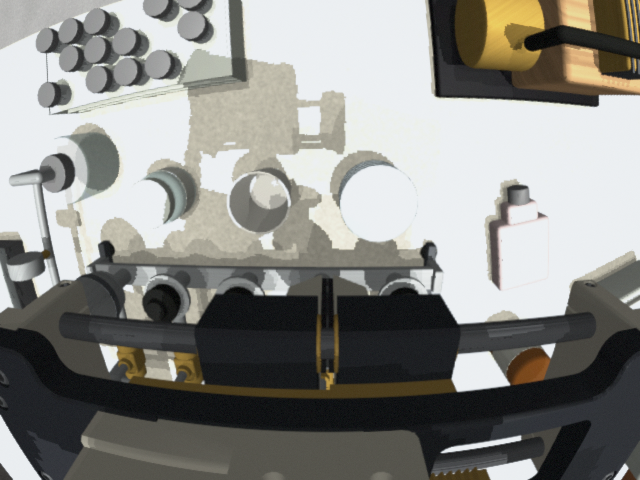

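Call:
{"op": "arm_command", "data": {
  "targets": [
    {"x": 0,"y": 0.9,"z": -2.5,"roll": 0},
    {"x": 0,"y": 0.9,"z": -5,"roll": 0},
    {"x": 0,"y": 0.9,"z": -7.5,"roll": 0},
    {"x": 0,"y": 0.9,"z": -7.5,"roll": 0},
    {"x": -1,"y": 0.9,"z": -7.5,"roll": 0},
    {"x": -2,"y": 1,"z": -7.5,"roll": 0},
    {"x": -2.5,"y": 1,"z": -7.5,"roll": 0},
    {"x": -2.5,"y": 1,"z": -7.5,"roll": 0}
  ]
}}

```text
time: 7.22
tool_pos: [679.6, -133.5, 249.4]
tcp_rot: [3.14, -0.004, -0.063]
contact_force: [0.1, 0.4, -0.1]
grip_width: 0.7
```

```bash
python3 - <<'E'
from plant import bot
import cv2
o=bot.get_obs();print(o['time'],o['tool_pos'],o['tcp_rot'])
c=bot.capture("side"); cv2.imwrite("pics/side8.png",cv2.resize(c["img"][100:240,250:400],None,fx=5,fy=4.2,interpolation=cv2.INTER_CUBIC))
E
```

```text
7.2167 [ 679.60020787 -133.47361037  249.39932323] [ 3.14045347 -0.00364743 -0.06277606]
```

View pics/side8.png

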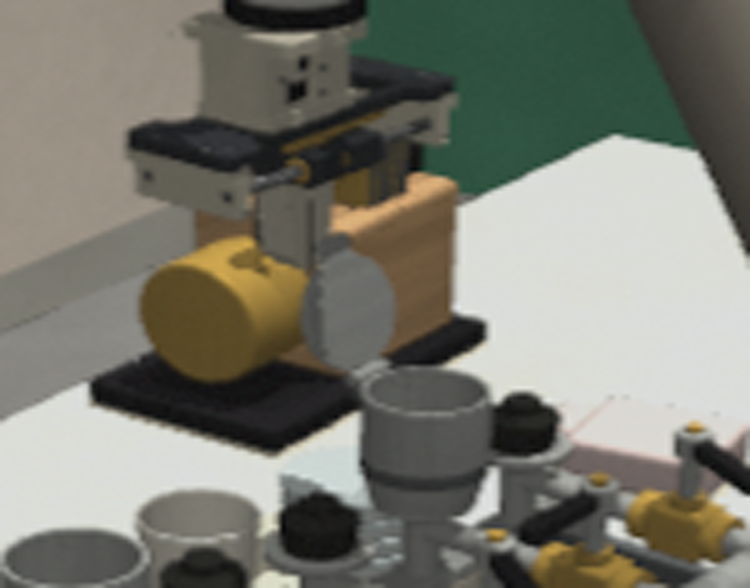

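Call:
{"op": "arm_command", "data": {
  "targets": [
    {"x": -0.4,"y": -0.2,"z": -0.4,"roll": 0},
    {"x": -0.8,"y": -0.2,"z": -0.8,"roll": 0},
    {"x": -1.2,"y": -0.2,"z": -0.8,"roll": 0},
    {"x": -1.6,"y": -0.1,"z": -0.8,"roll": 0},
    {"x": -2.0,"y": -0.1,"z": -0.8,"roll": 0},
    {"x": -2.4,"y": 0,"z": -0.8,"roll": 0},
    {"x": -2.8,"y": 0,"z": -0.8,"roll": 0},
    {"x": -3.1,"y": 0,"z": -0.8,"roll": 0}
  ]
}}

```text
time: 7.93
tool_pos: [649.1, -133.4, 238.0]
tcp_rot: [-3.142, -0.0, -0.063]
contact_force: [1.3, 0.7, -0.2]
grip_width: 0.3
```

Call:
{"op": "arm_command", "data": {
  "targets": [
    {"x": 0,"y": 0,"z": 0,"roll": 0}
  ]
}}

```text
time: 8.02
tool_pos: [648.9, -133.5, 238.0]
tcp_rot: [3.142, 0.0, -0.063]
contact_force: [0.2, 0.7, -0.1]
grip_width: 0.5
```

```bash
python3 - <<'E'
from plant import bot
import cv2
o=bot.get_obs();print(o['time'],o['tool_pos'],o['tcp_rot'],o['contact_force'])
c=bot.capture("side"); cv2.imwrite("pics/side9.png",cv2.resize(c["img"][100:240,250:400],None,fx=5,fy=4.2,interpolation=cv2.INTER_CUBIC))
E
```

```text
8.0167 [ 648.86270635 -133.46509656  237.98420846] [ 3.14153416e+00  2.44913337e-04 -6.32097084e-02] [ 0.17361882  0.68451767 -0.060752  ]
```

View pics/side9.png

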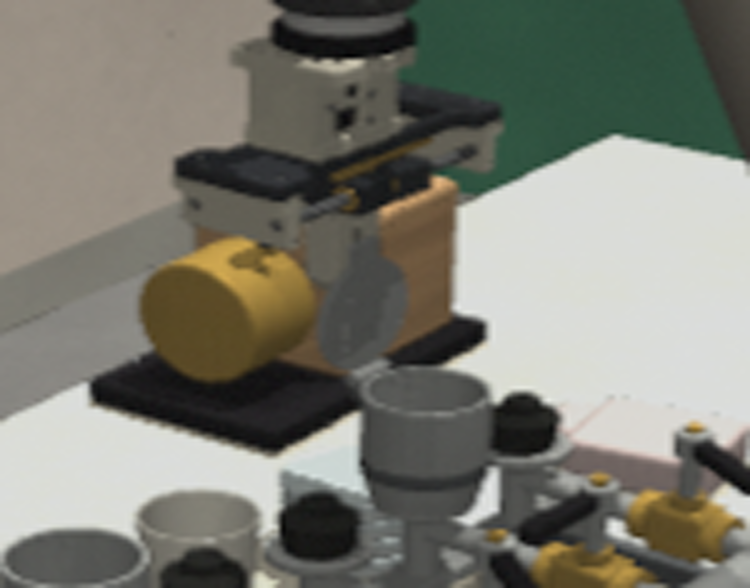

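Call:
{"op": "arm_command", "data": {
  "targets": [
    {"x": -0.5,"y": 0,"z": 0.1,"roll": 0},
    {"x": -1.0,"y": 0,"z": 0.2,"roll": 0},
    {"x": -1.5,"y": 0.1,"z": 0.2,"roll": 0},
    {"x": -2.05,"y": 0.1,"z": 0.1,"roll": 0},
    {"x": -2.5,"y": 0.15,"z": 0,"roll": 0},
    {"x": -2.85,"y": 0.15,"z": -0.1,"roll": 0},
    {"x": -3.2,"y": 0.2,"z": -0.3,"roll": 0},
    {"x": -3.6,"y": 0.2,"z": -0.5,"roll": 0}
  ]
}}

```text
time: 8.73
tool_pos: [613.1, -131.5, 232.8]
tcp_rot: [3.141, -0.0, -0.063]
contact_force: [0.3, -0.0, 1.0]
grip_width: 0.5
```

```bash
python3 - <<'E'
from plant import bot
import cv2
o=bot.get_obs();print(o['time'],o['tool_pos'],o['tcp_rot'],o['contact_force'])
c=bot.capture("side"); cv2.imwrite("pics/side10.png",cv2.resize(c["img"][100:240,250:400],None,fx=5,fy=4.2,interpolation=cv2.INTER_CUBIC))
E
```

```text
8.7333 [ 613.06726153 -131.52114867  232.75971765] [ 3.14143820e+00 -1.59741808e-04 -6.32276876e-02] [ 0.34491854 -0.03058124  1.03696906]
```

View pics/side10.png

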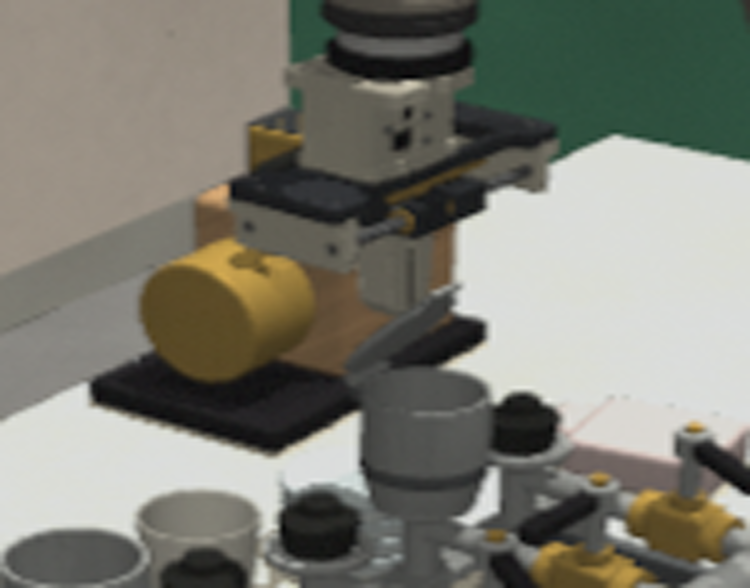

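Call:
{"op": "arm_command", "data": {
  "targets": [
    {"x": -0.4,"y": 0,"z": -0.25,"roll": 0},
    {"x": -0.7,"y": 0,"z": -0.47,"roll": 0},
    {"x": -1.0,"y": 0,"z": -0.75,"roll": 0},
    {"x": -1.3,"y": 0.1,"z": -1.05,"roll": 0},
    {"x": -1.55,"y": 0.1,"z": -1.4,"roll": 0},
    {"x": -1.8,"y": 0.1,"z": -1.7,"roll": 0},
    {"x": -2.05,"y": 0.15,"z": -2.05,"roll": 0},
    {"x": -2.2,"y": 0.15,"z": -2.4,"roll": 0}
  ]
}}

```text
time: 9.45
tool_pos: [591.1, -130.0, 208.4]
tcp_rot: [3.141, 0.0, -0.063]
contact_force: [-0.2, -0.7, 0.5]
grip_width: 0.3
```

Call:
{"op": "arm_command", "data": {
  "targets": [
    {"x": -0.1,"y": 0,"z": -0.25,"roll": 0},
    {"x": -0.2,"y": 0,"z": -0.5,"roll": 0},
    {"x": -0.3,"y": 0,"z": -0.8,"roll": 0},
    {"x": -0.35,"y": 0,"z": -1.1,"roll": 0},
    {"x": -0.4,"y": 0,"z": -1.4,"roll": 0},
    {"x": -0.4,"y": 0,"z": -1.6,"roll": 0},
    {"x": -0.4,"y": 0,"z": -1.7,"roll": 0},
    {"x": -0.4,"y": 0,"z": -1.7,"roll": 0}
  ]
}}

```text
time: 10.12
tool_pos: [587.4, -130.1, 191.5]
tcp_rot: [3.142, 0.0, -0.063]
contact_force: [-0.1, 0.4, 0.3]
grip_width: 0.3
```

```bash
python3 - <<'E'
from plant import bot
import cv2
o=bot.get_obs();print(o['time'],o['tool_pos'],o['tcp_rot'],o['contact_force'])
c=bot.capture("side"); cv2.imwrite("pics/side11.png",cv2.resize(c["img"][100:240,250:400],None,fx=5,fy=4.2,interpolation=cv2.INTER_CUBIC))
E
```

```text
10.1167 [ 587.42011232 -130.05295075  191.52687913] [ 3.14155400e+00  2.87508396e-04 -6.31559679e-02] [-0.13175411  0.42203165  0.33914279]
```

View pics/side11.png

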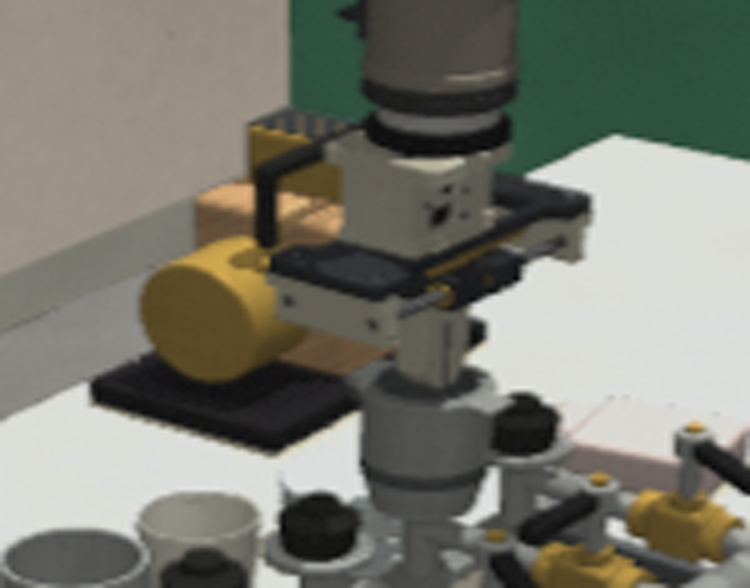

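Call:
{"op": "arm_command", "data": {
  "targets": [
    {"x": 0,"y": 0,"z": -0.1,"roll": 0},
    {"x": 0,"y": 0,"z": -0.2,"roll": 0},
    {"x": 0,"y": 0,"z": -0.2,"roll": 0},
    {"x": 0,"y": 0,"z": -0.2,"roll": 0}
  ]
}}

```text
time: 10.5
tool_pos: [587.7, -130.2, 191.2]
tcp_rot: [3.141, -0.002, -0.063]
contact_force: [-1.8, 0.9, 7.5]
grip_width: 0.5
```

Call:
{"op": "arm_command", "data": {
  "targets": [
    {"x": 0,"y": 0,"z": -0.05,"roll": 0},
    {"x": 0,"y": 0,"z": -0.05,"roll": 0},
    {"x": 0,"y": 0,"z": 1,"roll": 0},
    {"x": 0,"y": 0,"z": 3,"roll": 0},
    {"x": 0,"y": 0,"z": 6,"roll": 0},
    {"x": -1,"y": 2,"z": 10,"roll": 0},
    {"x": -2,"y": 5,"z": 13,"roll": 0},
    {"x": -3,"y": 8.5,"z": 13,"roll": 0}
  ]
}}

```text
time: 11.17
tool_pos: [559.2, -46.5, 325.8]
tcp_rot: [3.139, -0.01, -0.067]
contact_force: [0.9, 1.3, -0.0]
grip_width: 0.4
```

Call:
{"op": "arm_command", "data": {
  "targets": [
    {"x": -1,"y": 3,"z": 1,"roll": 0},
    {"x": -2,"y": 6.5,"z": 1,"roll": 0},
    {"x": -3,"y": 10,"z": 1,"roll": 0},
    {"x": -3.5,"y": 13,"z": 1,"roll": 0},
    {"x": -3.5,"y": 13,"z": 1,"roll": 0},
    {"x": -3.5,"y": 13,"z": 1,"roll": 0}
  ]
}}

```text
time: 11.67
tool_pos: [522.2, 86.3, 330.4]
tcp_rot: [3.141, -0.001, -0.06]
contact_force: [0.3, 0.0, -0.2]
grip_width: 0.3
```

```bash
python3 - <<'E'
from plant import bot
import cv2
o=bot.get_obs();print(o['time'],o['tool_pos'],o['tcp_rot'],o['contact_force'])
c=bot.capture("side"); cv2.imwrite("pics/side12.png",cv2.resize(c["img"][130:330,230:440],None,fx=3.6,fy=3,interpolation=cv2.INTER_CUBIC))
c=bot.capture("top"); cv2.imwrite("pics/top12.png",cv2.resize(c["img"][140:300,235:455],None,fx=3.6,fy=3.6,interpolation=cv2.INTER_CUBIC))
c=bot.capture("wrist"); cv2.imwrite("pics/wrist12.png",c["img"])
E
```

```text
11.6667 [522.19210587  86.26064146 330.37728048] [ 3.14142071e+00 -9.80434237e-04 -6.00450754e-02] [ 0.30081555  0.0160006  -0.22625849]
```

View pics/side12.png

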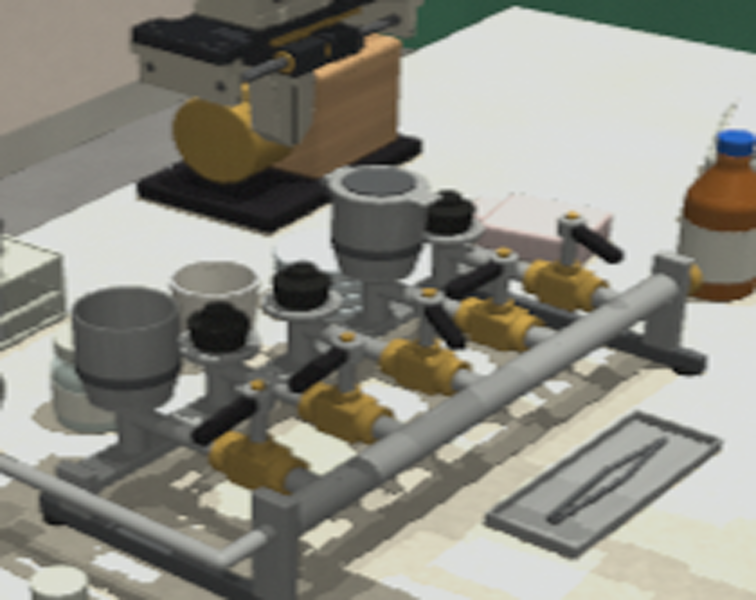

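View pics/top12.png

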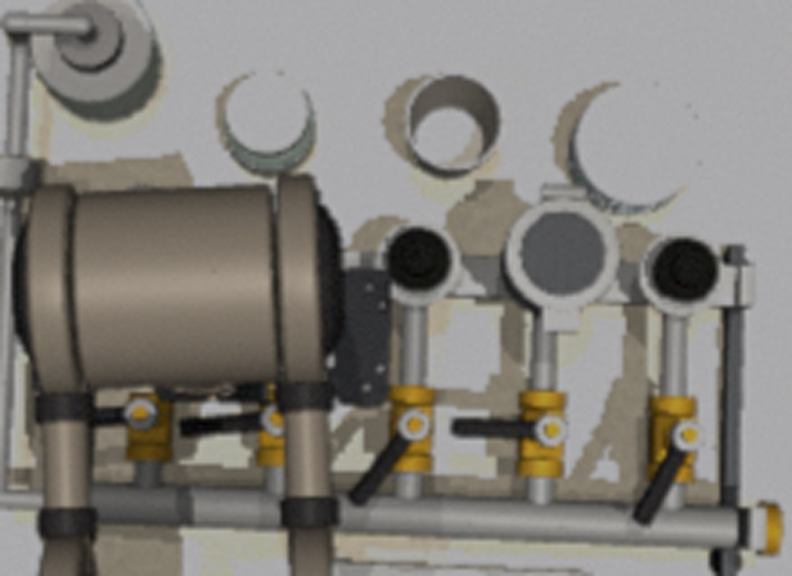

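View pics/wrist12.png

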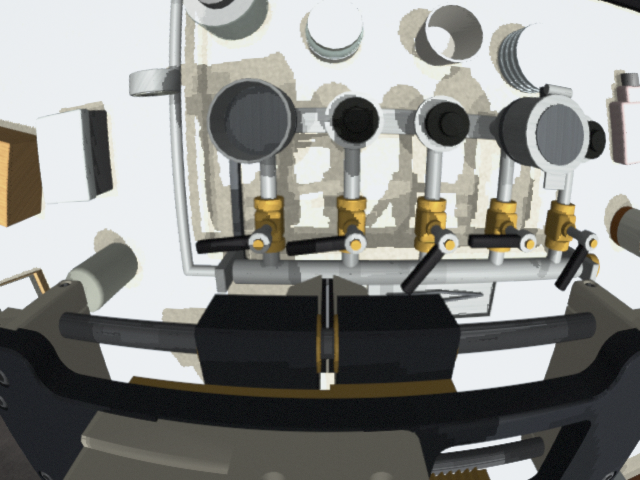

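Call:
{"op": "arm_command", "data": {
  "targets": [
    {"x": 0,"y": 3.8,"z": 0,"roll": 0.03},
    {"x": 0,"y": 7.6,"z": -2,"roll": 0.06},
    {"x": 0,"y": 11.2,"z": -4,"roll": 0.06},
    {"x": 0,"y": 11.2,"z": -8,"roll": 0.06},
    {"x": 0,"y": 11.2,"z": -11,"roll": 0.06},
    {"x": 0,"y": 11.2,"z": -12.5,"roll": 0.06},
    {"x": 0,"y": 11.2,"z": -12.5,"roll": 0.06},
    {"x": 0,"y": 11.2,"z": -12.5,"roll": 0.06}
  ]
}}

```text
time: 12.48
tool_pos: [522.9, 195.8, 204.4]
tcp_rot: [3.141, 0.001, -0.005]
contact_force: [0.0, -0.3, 0.1]
grip_width: 0.5
```

```bash
python3 - <<'E'
from h import *
from plant import bot
import cv2
np.set_printoptions(precision=1,suppress=True)
o=bot.get_obs();print(o['time'],o['tool_pos'],o['tcp_rot'],o['contact_force'])
c=bot.capture("side"); cv2.imwrite("pics/side13.png",cv2.resize(c["img"][130:350,180:420],None,fx=3.2,fy=2.7,interpolation=cv2.INTER_CUBIC))
c=bot.capture("wrist"); cv2.imwrite("pics/wrist13.png",c["img"])
print(atz('top',185,285,60),atz('top',235,187,150),atz('top',240,230,100))
E
```

```text
12.4833 [522.9 195.8 204.4] [ 3.1  0.  -0. ] [ 0.  -0.3  0.1]
[425.9 390.3  60. ] [662.2 243.1 150. ] [560.7 240.1 100. ]
```

View pics/side13.png

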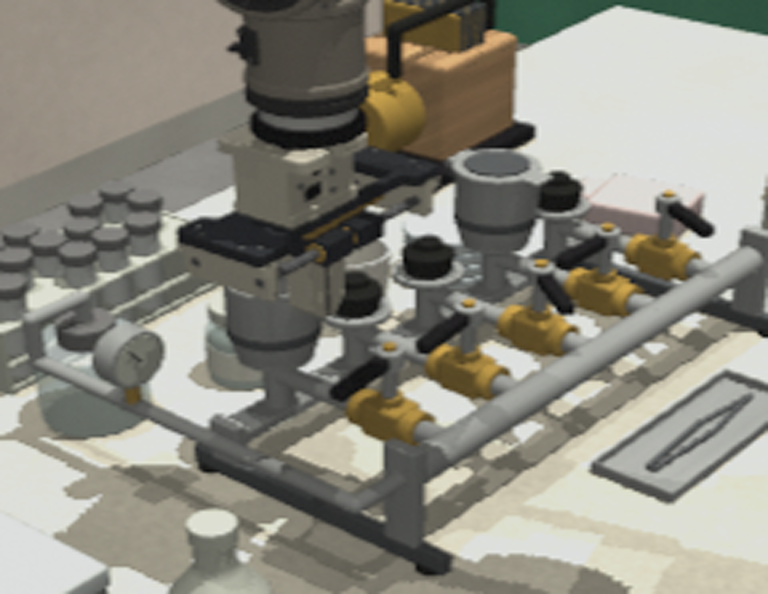

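View pics/wrist13.png

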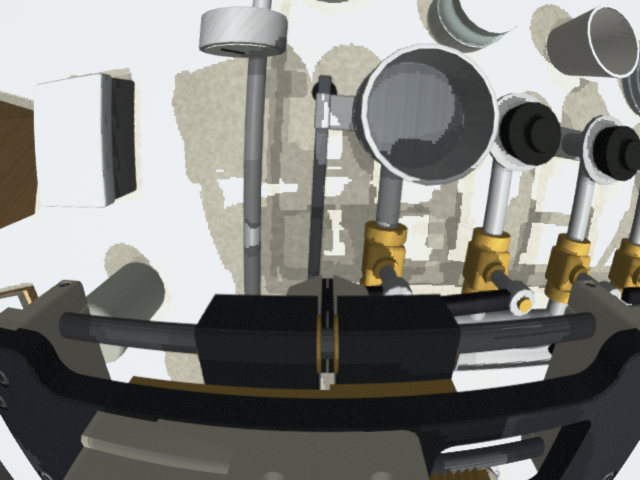

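Call:
{"op": "arm_command", "data": {
  "targets": [
    {"x": 0,"y": 0.2,"z": -2.5,"roll": 0},
    {"x": 0,"y": 0.2,"z": -5,"roll": 0},
    {"x": 0,"y": 0.2,"z": -7.2,"roll": 0},
    {"x": 0,"y": 0.2,"z": -7.2,"roll": 0},
    {"x": 0,"y": 0.2,"z": -7.2,"roll": 0}
  ]
}}

```text
time: 13.0
tool_pos: [523.0, 198.7, 133.7]
tcp_rot: [-3.142, -0.0, -0.004]
contact_force: [0.3, -0.6, 1.4]
grip_width: 0.2
```

```bash
python3 - <<'E'
from h import *
from plant import bot
import cv2
np.set_printoptions(precision=2,suppress=True)
o=bot.get_obs();p=o['tool_pos'];print(p,o['tcp_rot'],o['contact_force'])
c=bot.capture("wrist"); cv2.imwrite("pics/wrist14.png",c["img"])
S=np.array([493,151.5]); m=-.063
for th in (1.5,1.4,1.3,1.2,1.1,1.,.9,.8,.7,.6,.5,.4,.3,.2,.1,0):
    a=np.pi+m-th; u=np.array([np.cos(a),np.sin(a)]); n=np.array([u[1],-u[0]])
    c=S+45*u+n*17
    print(th,c,'shift cm',(c-p[:2])/10,'roll',np.pi/2+m-th-o['tcp_rot'][2])
E
```

```text
[522.99 198.68 133.7 ] [-3.14 -0.   -0.  ] [ 0.28 -0.56  1.36]
1.5 [509.65 196.63] shift cm [-1.33 -0.2 ] roll 0.011589463515893073
1.4 [505.06 198.07] shift cm [-1.79 -0.06] roll 0.11158946351589316
1.3 [500.35 199.04] shift cm [-2.26  0.04] roll 0.21158946351589303
1.2 [495.57 199.54] shift cm [-2.74  0.09] roll 0.3115894635158931
1.1 [490.76 199.55] shift cm [-3.22  0.09] roll 0.411589463515893
1.0 [485.97 199.09] shift cm [-3.7   0.04] roll 0.5115894635158931
0.9 [481.26 198.15] shift cm [-4.17 -0.05] roll 0.611589463515893
0.8 [476.66 196.74] shift cm [-4.63 -0.19] roll 0.711589463515893
0.7 [472.22 194.89] shift cm [-5.08 -0.38] roll 0.8115894635158931
0.6 [468.  192.6] shift cm [-5.5  -0.61] roll 0.9115894635158931
0.5 [464.02 189.89] shift cm [-5.9  -0.88] roll 1.011589463515893
0.4 [460.33 186.81] shift cm [-6.27 -1.19] roll 1.111589463515893
0.3 [456.97 183.37] shift cm [-6.6  -1.53] roll 1.211589463515893
0.2 [453.97 179.61] shift cm [-6.9  -1.91] roll 1.3115894635158931
0.1 [451.36 175.58] shift cm [-7.16 -2.31] roll 1.411589463515893
0 [449.16 171.3 ] shift cm [-7.38 -2.74] roll 1.511589463515893
```

View pics/wrist14.png

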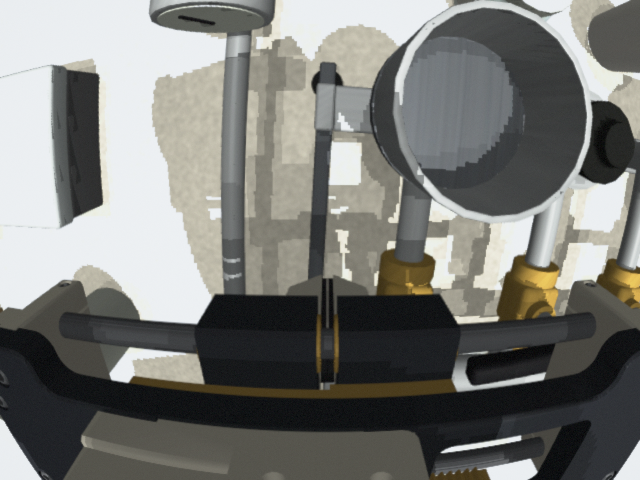

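Call:
{"op": "arm_command", "data": {
  "targets": [
    {"x": -0.7,"y": -0.1,"z": 0,"roll": 0},
    {"x": -1.3,"y": -0.2,"z": 0,"roll": 0.01},
    {"x": -1.8,"y": -0.1,"z": 0,"roll": 0.11},
    {"x": -2.25,"y": 0,"z": 0,"roll": 0.21},
    {"x": -2.75,"y": 0.1,"z": 0,"roll": 0.31},
    {"x": -3.2,"y": 0.1,"z": 0,"roll": 0.41},
    {"x": -3.7,"y": 0.05,"z": 0,"roll": 0.51},
    {"x": -4.15,"y": -0.05,"z": 0,"roll": 0.61}
  ]
}}

```text
time: 13.72
tool_pos: [482.3, 198.7, 134.6]
tcp_rot: [3.139, -0.005, 0.613]
contact_force: [4.1, -0.4, 0.1]
grip_width: 0.5
```

```bash
python3 - <<'E'
from plant import bot
import cv2
o=bot.get_obs();print(o['tool_pos'],o['tcp_rot'],o['contact_force'])
c=bot.capture("side"); cv2.imwrite("pics/side15.png",cv2.resize(c["img"][130:350,180:420],None,fx=3.2,fy=2.7,interpolation=cv2.INTER_CUBIC))
E
```

```text
[482.27838552 198.7249252  134.58692298] [ 3.13907241 -0.005343    0.61261004] [ 4.07308391 -0.36191764  0.14191098]
```

View pics/side15.png

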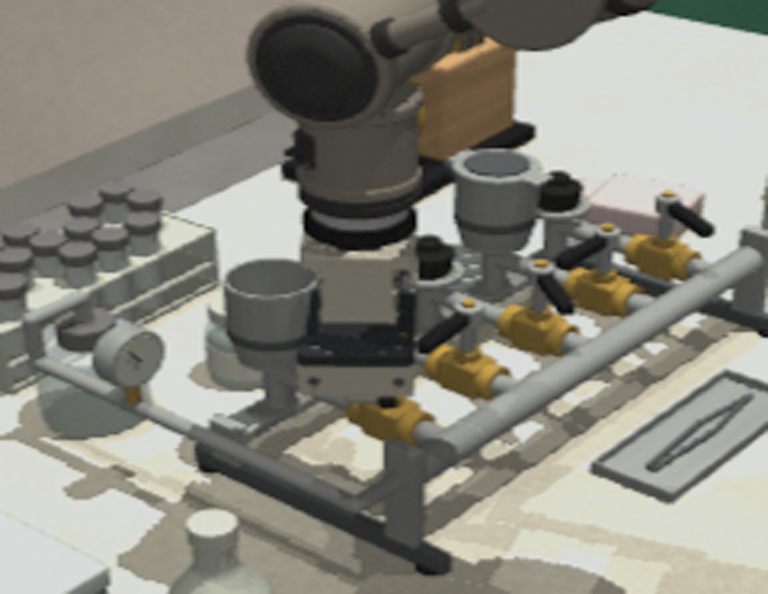

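Call:
{"op": "arm_command", "data": {
  "targets": [
    {"x": -0.48,"y": -0.14,"z": 0,"roll": 0.1},
    {"x": -0.93,"y": -0.33,"z": 0,"roll": 0.2},
    {"x": -1.35,"y": -0.56,"z": 0,"roll": 0.3},
    {"x": -1.75,"y": -0.83,"z": 0,"roll": 0.4},
    {"x": -2.12,"y": -1.14,"z": 0,"roll": 0.5},
    {"x": -2.45,"y": -1.48,"z": 0,"roll": 0.6},
    {"x": -2.75,"y": -1.86,"z": 0,"roll": 0.7},
    {"x": -3.0,"y": -2.26,"z": 0,"roll": 0.8}
  ]
}}

```text
time: 14.43
tool_pos: [451.5, 176.3, 134.2]
tcp_rot: [3.138, -0.002, 1.41]
contact_force: [1.6, 1.6, 0.9]
grip_width: 0.6
```

Call:
{"op": "arm_command", "data": {
  "targets": [
    {"x": -0.2,"y": -0.43,"z": 0,"roll": 0.1},
    {"x": -0.2,"y": -0.6,"z": 0,"roll": 0.1},
    {"x": -0.2,"y": -0.7,"z": 0,"roll": 0.1},
    {"x": -0.2,"y": -0.7,"z": 0,"roll": 0.1},
    {"x": -0.2,"y": -0.7,"z": 0,"roll": 0.1}
  ]
}}

```text
time: 14.85
tool_pos: [449.3, 171.7, 134.2]
tcp_rot: [3.139, -0.006, 1.504]
contact_force: [0.3, 13.7, 1.3]
grip_width: 0.1
```

```bash
python3 - <<'E'
from plant import bot
import cv2
o=bot.get_obs();print(o['tool_pos'],o['tcp_rot'],o['contact_force'])
c=bot.capture("wrist"); cv2.imwrite("pics/wrist16.png",c["img"])
E
```

```text
[449.26308108 171.70127199 134.17486798] [ 3.13895783 -0.00569276  1.50394692] [ 0.32607335 13.65395357  1.28606065]
```

View pics/wrist16.png

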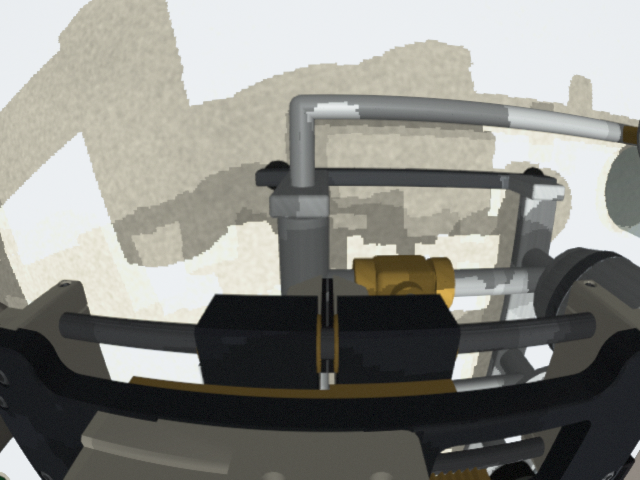

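Call:
{"op": "arm_command", "data": {
  "targets": [
    {"x": 0,"y": 0.8,"z": 0,"roll": 0},
    {"x": 0,"y": 2.2,"z": 0,"roll": 0},
    {"x": 0,"y": 2.2,"z": 3.5,"roll": 0},
    {"x": 0,"y": 2.2,"z": 7.5,"roll": 0},
    {"x": 0,"y": 2.2,"z": 11.5,"roll": 0},
    {"x": -2,"y": 4,"z": 15,"roll": 0},
    {"x": -4,"y": 6,"z": 18,"roll": 0},
    {"x": -6,"y": 9,"z": 19,"roll": 0}
  ]
}}

```text
time: 15.57
tool_pos: [389.3, 258.6, 328.0]
tcp_rot: [3.134, -0.003, 1.502]
contact_force: [1.1, 1.1, -0.9]
grip_width: 0.2
```

Call:
{"op": "arm_command", "data": {
  "targets": [
    {"x": -1,"y": 3,"z": 0,"roll": 0},
    {"x": -2,"y": 6,"z": 0,"roll": 0},
    {"x": -2,"y": 9,"z": 0,"roll": 0},
    {"x": -2,"y": 9,"z": 0,"roll": 0},
    {"x": -2,"y": 9,"z": 0,"roll": 0}
  ]
}}

```text
time: 15.98
tool_pos: [368.0, 349.7, 322.9]
tcp_rot: [3.142, 0.001, 1.508]
contact_force: [0.8, -0.5, -0.3]
grip_width: 0.3
```

```bash
python3 - <<'E'
from plant import bot
import cv2
o=bot.get_obs();print(o['time'],o['tool_pos'],o['tcp_rot'],o['contact_force'])
c=bot.capture("top"); cv2.imwrite("pics/top17f.png",c["img"]);cv2.imwrite("pics/top17.png",cv2.resize(c["img"][160:300,235:455],None,fx=3.6,fy=3.6,interpolation=cv2.INTER_CUBIC))
c=bot.capture("side"); cv2.imwrite("pics/side17.png",c["img"])
E
```

```text
15.9833 [368.04108382 349.67756842 322.85876994] [3.14157988e+00 6.08290247e-04 1.50785747e+00] [ 0.77151464 -0.53346111 -0.29926465]
```

View pics/top17.png

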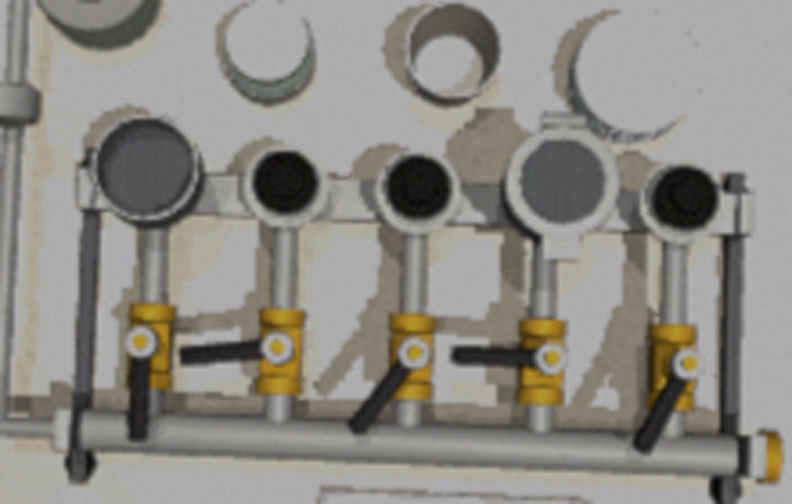

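View pics/side17.png

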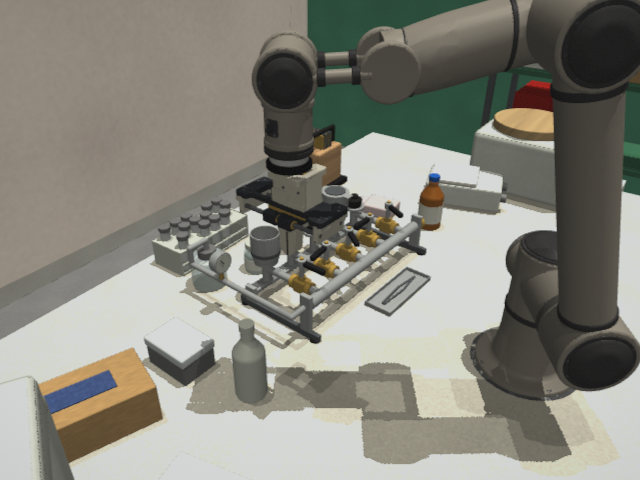

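View pics/top17f.png

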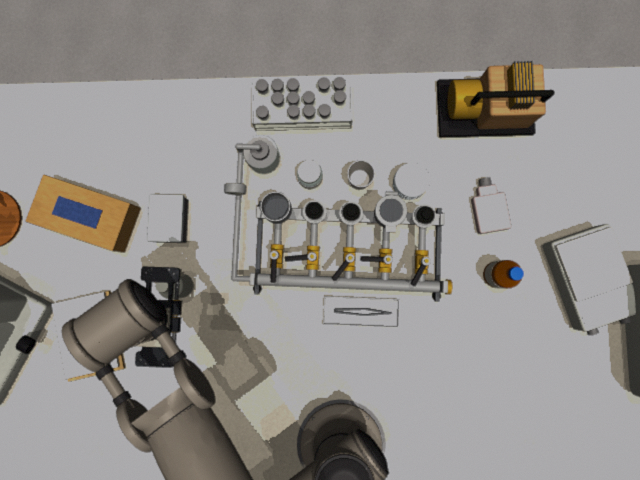

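```bash
python3 - <<'E'
from h import *
T=lambda x,y,z:atz('top',235+x/3.6,160+y/3.6,z)
for n,s,e in(('O',(140,342),(138,438)),('L',(551,357),(454,355)),('P1',(277,347),(181,356)),('P2',(414,353),(355,430)),('P3',(688,362),(639,449))):
    v=T(*e,150)-T(*s,158);print(n,np.pi-.063-np.arctan2(v[1],v[0]))
h=np.array([630,-134.3,185]);ex=np.array([.998,-.063,0])
for ph in(0,.06,.15):
    P=h+92*(-np.cos(ph)*ex+np.array([0,0,np.sin(ph)]))+[0,0,5]; print(ph,(np.array(proj('top',P))-[235,160])*3.6)
E
```

```text
O -0.011504862290666829
L 1.5599616629234705
P1 1.4464417974802901
P2 0.6184818762454185
P3 0.47104045713383735
0 [558.37808131 258.69046237]
0.06 [559.32555021 257.68461396]
0.15 [560.78020117 255.21628558]
```

```bash
python3 - <<'E'
from plant import bot
print(bot.close_job())
E
```

```text
the job is handed in; nothing more can be done
None
```

I did all three steps in the required order and handed the job in at about 16 s of robot time. No verdict was reported.

- **Lidded station's valve:** shut. I pushed the handle until it stopped moving, at about 8 N, and the last top picture puts it at about 1.56 rad.
- **Lid:** lowered slowly with the closed fingers. At the end it resisted with 7.5 N at a finger height of 191 mm. I expected 193 mm, which is within the 2 mm calibration error. It looks flat on the rim from above and from the side, but I did not measure its angle directly.
- **Lidless station's valve:** opened. I pushed the handle until it stopped moving, at about 14 N, and the last picture puts it at about 0 rad (−0.01).
- **Plugged stations:** in the last top picture their handles read 1.45, 0.62 and 0.47 rad, unchanged from the start.
- **Things around the manifold:** those in view look unmoved by eye in the last pictures. The arm hides a little of the left side from above, but the side picture shows the bottle there still in place.
- **Robot:** raised clear, touching nothing.

The wrist and top cameras disagreed by 2 to 5 mm on the valve positions, so I kept wider gaps around the plugged stations' handles. One move call was refused because it had no roll value, and I sent it again before anything had moved.

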